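Tilt the fence tray to row up the sawn sleeves

TASK

Three short ribbed aluminium sleeves stand scattered in one of the two tilting trays on the drilling bench. Lift that tray by its red handle so that the sleeves slide into one row against its tall far fence, then lower the tray gently back to level and let go. Do not touch the sleeves with the gripper, and do not lift the other tray, the one with the orange caps.

Things in the scene. Friction and masses are not known exactly. Their poses are not given: they have to be found in the camera images.
- sleeve_tray (a joint): hinge of the tray holding the sleeves, rad: 0 = level on its stand, grows as the handle side is lifted, stop at 0.7. The hinge line runs along the foot of the tall fence. Let go, the tray falls back by its weight (lifting the handle takes about 5 N). Sleeves begin to slide at a tilt of 8 to 13 degrees; 20 to 30 degrees held for a second brings them all to the fence.
- sleeve_handle (a point): middle of the red round bar handle on the sleeve tray's near side: 12 mm thick, clear length 80 mm between its two arms, 65 mm out from the near lip, 70 mm above the bench when level, nothing beneath. Frame fixed to the tray: y along the bar, x from the bar to the fence, z up from the tray floor. Trays may stand either side, turned up to 0.4 rad.
- sleeve_fence (a point): on the hinge line: middle of the foot of the sleeve tray's tall blue fence, inner face, at floor level; axes as sleeve_handle, which lies at x -250, z +20 mm from here. Fence 38 mm high, 200 long. White floor 180 mm deep (x) from fence to near lip (14 mm high), side walls' inner faces at y -95 and +95 mm, 20 mm high. A sleeve touching the fence has its axis at x -22 mm.
- sleeve1: ribbed bare-aluminium sleeve with three inner spokes, 44 mm diameter, 30 mm tall, about 50 g, standing loose on the slick white floor of its tray; origin at the centre of its underside, z along its axis
- sleeve2: ribbed bare-aluminium sleeve with three inner spokes, 44 mm diameter, 30 mm tall, about 50 g, standing loose on the slick white floor of its tray; origin at the centre of its underside, z along its axis
- sleeve3: ribbed bare-aluminium sleeve with three inner spokes, 44 mm diameter, 30 mm tall, about 50 g, standing loose on the slick white floor of its tray; origin at the centre of its underside, z along its axis
- cap_tray (a joint): hinge of the other, identical tray (blue frame, white floor, red handle) that holds two orange plastic caps; not to be lifted; 0 = level
Mind the look-alikes: they are no part of the job. What is shaped like the sleeve2 but purple is not meant. What is shaped like the sleeve1 but green is not meant.

How it is judged:
On the way:
1. the sleeve tray is tilted by its handle past 0.15 rad (value of joint sleeve_tray above 0.15 rad), for 0.1 s.
At the end, for the whole second after the job is handed in: All three sleeves stand upright (within 10 degrees) and at rest on the sleeve tray's floor, each within about 14 mm of touching the tall fence; the tray is level again (hinge below 0.05 rad) and the cap tray is level (x of sleeve1 in the frame of sleeve_fence between -0.036 and -0.01 m and z of sleeve1 in the frame of sleeve_fence between -0.01 and 0.01 m and angle between each of sleeve1, sleeve2, sleeve3's own z axis and vertical below 0.17 rad and linear speed of each of sleeve1, sleeve2, sleeve3 below 0.02 m/s and x of sleeve2 in the frame of sleeve_fence between -0.036 and -0.01 m and z of sleeve2 in the frame of sleeve_fence between -0.01 and 0.01 m and x of sleeve3 in the frame of sleeve_fence between -0.036 and -0.01 m and z of sleeve3 in the frame of sleeve_fence between -0.01 and 0.01 m and value of joint each of sleeve_tray, cap_tray below 0.05 rad).
It fails at once if the gripper or arm presses on a sleeve (over 1 N) (contact force between any of the fingers, the arm and sleeve1 above 1 N or contact force between any of the fingers, the arm and sleeve2 above 1 N or contact force between any of the fingers, the arm and sleeve3 above 1 N).
It fails at once if the cap tray is tilted (past 0.08 rad) (value of joint cap_tray above 0.08 rad).
It fails at once if the sleeve tray is dropped (falls faster than 2 rad/s) (velocity of joint sleeve_tray below -2 rad/s).
It also fails if it takes over 38 s, if anything falls off the work surface, if the arm or the gripper's body presses on something with over 40 N, if the wrist force passes 120 N, or if a joint passes its speed limit or range.

ROBOT

A 7-joint arm with a two-finger parallel gripper is mounted at the origin on the work surface. World frame = base frame: x ahead of the robot, y to its left, z up, the work surface at z = 0. Lengths are in m, angles in rad, forces in N, time in s.
With the tool pointing down it reaches from about 0.425 to 0.8 m from the base axis. Payload 8.3 kg.
Tool frame: the origin (TCP) lies midway between the tips of the shut fingers; the grasp point (between the pads) lies 19 mm behind it; z points along the fingers, y is the line along which they close (so a half turn about z gives the same grasp; the last joint's range is limited). The gripper opens to 85 mm and grips with 20 to 120 N. Pads are 22 mm wide; open, the fingers measure 114 mm over their backs; the gripper's body (76 mm by 85 mm) begins 54 mm behind the grasp point. The pads swing forward as they close: fully open they stand 13 mm farther back than shut.
Start: joints at [1.201, 0.383, 0.016, 1.37, -0.006, 1.388, -0.046], TCP at [0.189, -0.596, 0.231] pointing down, gripper open.
Joint ranges: [-2.95, 2.95], [-0.25, 2.06], [-1.52, 1.56], [0.18, 2.33], [-1.44, 4.58], [0.02, 2.06], [-3.01, 3.01]. Speed limits (rad/s): [2.39, 2.39, 3.01, 3.01, 3.14, 3.14, 3.14].

INTERFACE

Orientations are given as a unit quaternion [w, x, y, z].
In Python, from station import * gives the robot as it stands. The module is installed in compiled form; this text tells all that it offers.
- The arm moves only by the tool arm_command, never from a script. Its argument "deltas" is a list that holds one entry, the list of rows, each a list of 7 numbers: the turn, a rotation vector about the tool's x, y, z normalised to -1 to 1, where 1 is 180 degrees, then the shift along the tool's x, y, z normalised to -1 to 1, where 1 is 500 mm, then the opening, from 0 (shut) to 1 (fully open). A call has 1 to 10 rows; each row is the pose to reach, as a shift and turn from the pose commanded when the call began, along the tool's axes at that moment, turning the shorter way round; what a row does not reach only later rows make up. A row lasts 1/12 s, in which the tool goes at most 41.7 mm and 7.16 degrees, less where a joint would pass 70% of its speed; a pose out of reach is approached as far as the arm can. A call with a number of a shift or a turn outside -1 to 1 is refused whole. A call with a gripper value outside its range is refused whole. The fingers move at their own pace and stop on an object; the grip force is fixed at half the most. Time passes only in rows, so rows that repeat a pose let the fingers close. It gives the time, the measured TCP pose, the force, the opening and the grip force at its end, in the units of the state.
- sense(): the state, without advancing time (a new reading comes with each control period).
- get_image(name): name is "side" or "top"; returns the picture (480x640x3 uint8, red, green, blue); there is no depth.
- get_calibration(name): a dict with "fx", "fy", "cx", "cy" (pixels), "D" ([k1, k2, p1, p2, k3] as OpenCV has them; the pictures are not rectified), "eye" and "rotation" of the camera in the world. Camera axes: x right, y up, looking along -z (the intrinsics and any distortion apply to the point x, -y, -z); pixel columns grow to the right and rows downward; lengths in m; the calibration is good to about 2 mm. A picture is of the moment at which its call begins. get_calibration takes no time and is no camera call.
- sign_off(): hands the job in; it is judged then, once.
The state is a dict: "clock": time; "joints": joint angles; "joint_vel": joint speeds; "tau": joint torques, N m; "ee_pos": TCP position; "tcp_rot": TCP orientation; "contact_force": force on the tool from outside, world axes, zero at the start; "ft_torque": the same for the moment, N m; "width": opening from 0.0 (shut) to 1.0 (fully open); "finger_force": force on a finger pad.
Only numpy, scipy, OpenCV 4.12 (cv2) and the standard library are available. Lean on these libraries where they do the work, as an engineer would, in place of code of your own. Each camera call takes 0.05 s, during which the arm holds its last target. There are 200 camera calls.

## Working session

There is one attempt and no reset: what is moved stays moved. The work goes in short steps, Python scripts to look and compute and a tool call to move; the robot and the scene stay as the last step left them, time stands still between calls to the robot, and variables do not carry over. Pictures are saved under pics/ and viewed, at most 10 in all, crops included, and the job is handed in when it is done.

Besides the shell and the picture viewer there is one more tool, called after "Call:" as name([rows], argument=value, ...), one row to a line, values as JSON. arm_command: Moves the arm, as the interface text tells. Its arguments: {"type":"object","properties":{"deltas":{"type":"array"}},"required":["deltas"]}

```bash
mkdir -p pics; python3 - <<'E'
from station import *
import cv2
for n in("top","side"):
    cv2.imwrite(f"pics/{n}0.png",get_image(n)[:,:,::-1]); c=get_calibration(n); print(n,c)
s=sense(); print({k:s[k] for k in("clock","ee_pos","tcp_rot","contact_force","width")})
E
```

```text
top {'fx': 621.0719128739755, 'fy': 621.0719128739755, 'cx': 311.1627664450183, 'cy': 249.92052452117798, 'D': array([-0.10093785,  0.        ,  0.        ,  0.        ,  0.        ]), 'eye': array([0.46997022, 0.05377807, 1.56319228]), 'rotation': array([-0.70582518, -0.03757944,  0.0296698 ,  0.70676609])}
side {'fx': 458.7823618012874, 'fy': 458.7823618012874, 'cx': 324.663290323533, 'cy': 246.69653713855053, 'D': array([-0.11779611,  0.        ,  0.        ,  0.        ,  0.        ]), 'eye': array([0.4919969 , 0.76000769, 0.60511504]), 'rotation': array([-0.06055489, -0.02918491,  0.44227807,  0.89435533])}
{'clock': 0.1, 'ee_pos': array([ 0.18863861, -0.59538157,  0.23037703]), 'tcp_rot': array([-8.71147100e-04,  9.88252088e-01,  1.52830054e-01, -1.61420647e-04]), 'contact_force': array([ 0.21800777,  0.16028934, -0.17388917]), 'width': 1.0017193678988163}
```

View pics/top0.png

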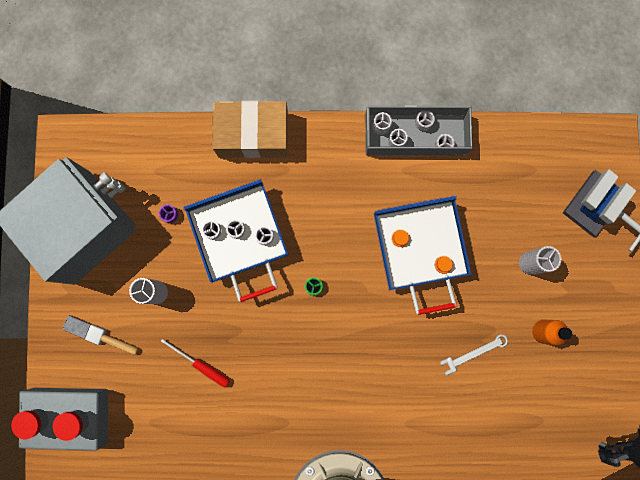

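View pics/side0.png

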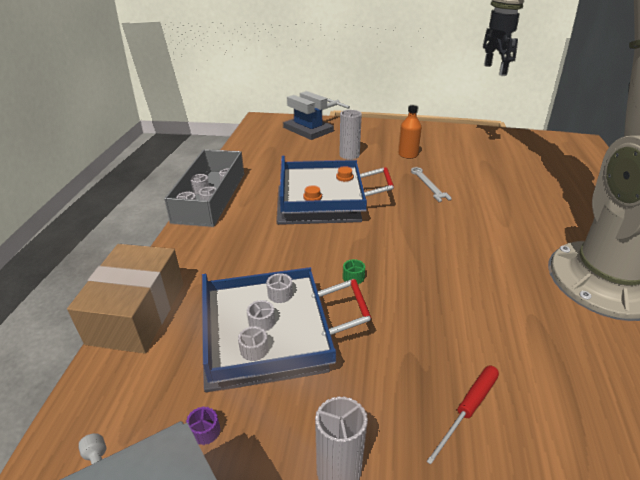

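The sleeve tray is the left one in the top view, with three grey sleeves at about (211,230), (236,229) and (265,236). Its red bar is at about (258,294).

Look-alikes for the handle are the cap tray's red bar (437,309), the red screwdriver (212,372) and the red buttons (25,425) and (67,425). Ring look-alikes are purple (168,214), green (314,287) and the sleeves in the grey bin (400,130).

I choose the bar at (258,294), and will measure it in both views.

```bash
cat > h.py <<'E'
import numpy as np, cv2
from scipy.spatial.transform import Rotation as R
from station import *
def rot(q): return R.from_quat(np.r_[q[1:],q[0]])
def ray(cal,uv):
    K=np.array([[cal["fx"],0,cal["cx"]],[0,cal["fy"],cal["cy"]],[0,0,1.]])
    p=cv2.undistortPoints(np.array([[uv]],float),K,np.array(cal["D"]))[0,0]
    d=rot(cal["rotation"]).apply([p[0],-p[1],-1]); return np.array(cal["eye"]),d/np.linalg.norm(d)
def onplane(cal,uv,z):
    e,d=ray(cal,uv); return e+d*(z-e[2])/d[2]
def tri(r1,r2):
    A=np.c_[r1[1],-r2[1]]; t=np.linalg.lstsq(A,r2[0]-r1[0],rcond=None)[0]
    a=r1[0]+t[0]*r1[1]; b=r2[0]+t[1]*r2[1]; return (a+b)/2,np.linalg.norm(a-b)
def mask(img,lo,hi,roi):
    h=cv2.cvtColor(img,cv2.COLOR_RGB2HSV); m=cv2.inRange(h,lo,hi)
    if lo[0]==0: m|=cv2.inRange(h,(172,lo[1],lo[2]),(180,255,255))
    o=np.zeros_like(m); x0,y0,x1,y1=roi; o[y0:y1,x0:x1]=m[y0:y1,x0:x1]; return o
def bar(img,roi):
    c=max(cv2.findContours(mask(img,(0,150,90),(6,255,255),roi),cv2.RETR_EXTERNAL,cv2.CHAIN_APPROX_NONE)[0],key=cv2.contourArea)
    return cv2.minAreaRect(c)
def ends(r):
    b=cv2.boxPoints(r); 
    if np.linalg.norm(b[0]-b[1])<np.linalg.norm(b[1]-b[2]): return (b[0]+b[1])/2,(b[2]+b[3])/2
    return (b[1]+b[2])/2,(b[3]+b[0])/2
E
python3 - <<'E'
from h import *
ct,cs=get_calibration("top"),get_calibration("side")
t=get_image("top"); s=get_image("side")
rt=bar(t,(225,270,285,310)); rs=bar(s,(335,270,385,330)); print(rt,rs)
P=[onplane(ct,e,.07) for e in ends(rt)]; Q=[onplane(cs,e,.07) for e in ends(rs)]
print("top",P,np.linalg.norm(P[0]-P[1])); print("side",Q,np.linalg.norm(Q[0]-Q[1]))
print("tri",tri(ray(ct,rt[0]),ray(cs,rs[0])))
m=mask(t,(105,120,40),(125,255,255),(175,170,295,290))
bt=cv2.minAreaRect(cv2.findNonZero(m)); print("tray",bt,[onplane(ct,p,.06).round(3) for p in cv2.boxPoints(bt)])
st=sense(); print("tool axes\n",rot(st["tcp_rot"]).as_matrix().round(3))
cv2.imwrite("pics/crop.png",cv2.resize(t[165:315,160:340,::-1],None,fx=4,fy=4))
E
```

```text
((257.2500305175781, 293.25), (5.059643268585205, 36.9986457824707), 71.56504821777344) ((359.4408264160156, 298.6419677734375), (40.14190673828125, 6.962281227111816), 67.61986541748047)
top [array([0.52210682, 0.15796448, 0.07      ]), array([0.49398908, 0.24241669, 0.07      ])] 0.08901001147837197
side [array([0.52506273, 0.15501972, 0.07      ]), array([0.4927773, 0.2412482, 0.07     ])] 0.09207442634595123
tri (array([0.50813067, 0.20016612, 0.07011321]), np.float64(0.00015083439282665383))
tray ((235.4009246826172, 230.53587341308594), (80.45758056640625, 82.64612579345703), 70.09625244140625) [array([0.721, 0.387, 0.06 ]), array([0.79 , 0.195, 0.06 ]), array([0.603, 0.127, 0.06 ]), array([0.535, 0.316, 0.06 ])]
tool axes
 [[ 0.953  0.302 -0.   ]
 [ 0.302 -0.953  0.001]
 [ 0.    -0.001 -1.   ]]
```

View pics/crop.png

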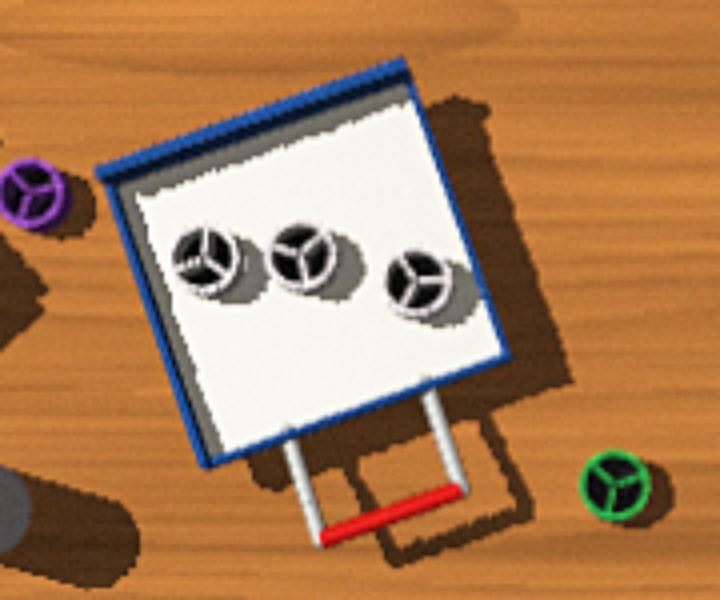

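The crop confirms the choice: a white floor, three bare-grey sleeves, and the red bar below them at about crop (392,515). The purple and green rings are outside the tray. Both views agree on the bar: centre (0.508, 0.200, 0.070), height as stated, and tray yaw about 0.34 rad. First I'll swing out around the base.

Call:
arm_command([
  [[0,0,-0.35,0.777,-0.268,0,1],[0,0,-0.35,0.777,-0.268,0,1],[0,0,-0.35,0.777,-0.268,0,1],[0,0,-0.35,0.777,-0.268,0,1],[0,0,-0.35,0.777,-0.268,0,1],[0,0,-0.35,0.777,-0.268,0,1],[0,0,-0.35,0.777,-0.268,0,1],[0,0,-0.35,0.777,-0.268,0,1],[0,0,-0.35,0.777,-0.268,0,1],[0,0,-0.35,0.777,-0.268,0,1]],
])

```text
clock: 1.03
ee_pos: [0.5207, -0.3482, 0.2313]
tcp_rot: [-0.0, 0.76, 0.65, 0.0]
contact_force: [-0.4, -0.2, 0.4]
width: 1.0
finger_force: 0.0
```

```bash
cat > go.py <<'E'
import sys
from h import *
# target tcp x y z, tray tilt th: prints the row in tool axes
x,y,z,th=map(float,sys.argv[1:5]); yaw=0.34
X=np.array([np.cos(yaw),np.sin(yaw),0]); Y=np.array([-np.sin(yaw),np.cos(yaw),0])
T=R.from_rotvec(-th*Y)*R.from_matrix(np.c_[Y,X,np.cross(Y,X)])
s=sense(); C=rot(s["tcp_rot"]); p=np.array([x,y,z])
print((((C.inv()*T).as_rotvec())/np.pi).round(4),(C.inv().apply(p-s["ee_pos"])/.5).round(4))
print(s["clock"],s["ee_pos"].round(4),s["contact_force"].round(1),round(s["width"],3),s["joints"].round(2))
E
python3 go.py .508 .2 .17 0
```

```text
[ 0.0002 -0.0002 -0.158 ] [ 1.079  -0.1959  0.1234]
1.0333 [ 0.5207 -0.3482  0.2313] [-0.4 -0.2  0.4] 1.0 [ 0.78  0.41 -0.33  1.35  0.13  1.4   0.29]
```

Call:
arm_command([
  [[0,0,-0.158,0.8,-0.15,0,1],[0,0,-0.158,0.8,-0.15,0,1],[0,0,-0.158,0.8,-0.15,0,1],[0,0,-0.158,0.8,-0.15,0,1],[0,0,-0.158,0.8,-0.15,0,1],[0,0,-0.158,0.8,-0.15,0,1],[0,0,-0.158,0.8,-0.15,0,1],[0,0,-0.158,0.8,-0.15,0,1],[0,0,-0.158,0.8,-0.15,0,1],[0,0,-0.158,0.8,-0.15,0,1]],
])

```text
clock: 1.87
ee_pos: [0.5093, 0.06, 0.2316]
tcp_rot: [0.0, 0.579, 0.815, 0.0]
contact_force: [0.8, 0.7, -0.3]
width: 0.998
finger_force: 0.0
```

```bash
python3 go.py .508 .2 .13 0
```

```text
[ 0.0002 -0.0001 -0.0017] [0.2653 0.0893 0.2034]
1.8667 [0.5093 0.06   0.2316] [ 0.8  0.7 -0.3] 0.998 [ 0.4   0.19 -0.66  1.65  0.12  1.34  0.06]
```

Call:
arm_command([
  [[0,0,-0.0017,0.265,0.089,0.1,1],[0,0,-0.0017,0.265,0.089,0.1,1],[0,0,-0.0017,0.265,0.089,0.1,1],[0,0,-0.0017,0.265,0.089,0.1,1],[0,0,-0.0017,0.265,0.089,0.203,1],[0,0,-0.0017,0.265,0.089,0.203,1],[0,0,-0.0017,0.265,0.089,0.203,1]],
])

```text
clock: 2.45
ee_pos: [0.5069, 0.1947, 0.1267]
tcp_rot: [-0.002, 0.578, 0.816, -0.003]
contact_force: [0.2, -1.3, -0.7]
width: 1.0
finger_force: 0.0
```

```bash
python3 go.py .508 .2 .051 0; python3 -c "
from h import *
cv2.imwrite('pics/s1.png',get_image('side')[150:400,200:450,::-1].repeat(2,0).repeat(2,1))"
```

```text
[-0.0022  0.     -0.0007] [0.0093 0.0067 0.1513]
2.45 [0.5069 0.1947 0.1267] [ 0.2 -1.3 -0.7] 1.0 [ 0.14  0.37 -0.7   1.71  0.26  1.16 -0.29]
```

View pics/s1.png

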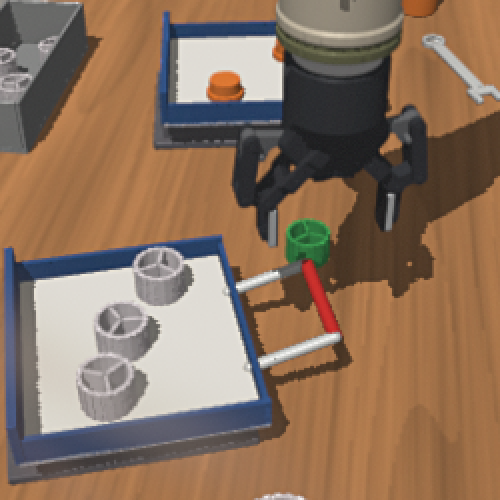

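The fingers straddle the bar line above the handle, at crop (270,235) and (390,220), with the bar at (320,300). The sleeves are well clear. I'll go down half open, then close.

Call:
arm_command([
  [[0,0,0,0,0,0.03,0.55],[0,0,0,0,0,0.06,0.55],[0,0,0,0,0,0.09,0.55],[0,0,0,0,0,0.12,0.55],[0,0,0,0,0,0.15,0.55],[0,0,0,0,0,0.158,0.55],[0,0,0,0,0,0.158,0.55],[0,0,0,0,0,0.158,0.55]],
])

```text
clock: 3.17
ee_pos: [0.5102, 0.1957, 0.0525]
tcp_rot: [0.001, 0.579, 0.815, 0.001]
contact_force: [0.6, -0.7, -0.0]
width: 0.553
finger_force: 0.0
```

```bash
python3 go.py .508 .2 .051 0
```

```text
[ 0.0006  0.     -0.0013] [ 0.0095 -0.0014  0.003 ]
3.1667 [0.5102 0.1957 0.0525] [ 0.6 -0.7 -0. ] 0.553 [ 0.11  0.46 -0.67  1.78  0.33  1.01 -0.35]
```

Call:
arm_command([
  [[0,0,0,0,0,0,0],[0,0,0,0,0,0,0],[0,0,0,0,0,0,0],[0,0,0,0,0,0,0],[0,0,0,0,0,0,0],[0,0,0,0,0,0,0],[0,0,0,0,0,0,0],[0,0,0,0,0,0,0]],
])

```text
clock: 3.83
ee_pos: [0.5094, 0.196, 0.0519]
tcp_rot: [0.001, 0.578, 0.816, 0.0]
contact_force: [-2.4, -1.8, 7.1]
width: 0.115
finger_force: 58.5
```

```bash
python3 - <<'E'
from h import *
s=sense(); print(s["clock"],s["ee_pos"].round(4),s["width"],s["finger_force"],s["contact_force"].round(1))
# rows: tool rotating with tray about hinge; TCP at (-.25, 0, .02-.019) from the hinge, tool y=tray x, tool z=-tray z
for th in (.05,.1,.15,.2,.25,.3,.35,.4,.42):
    h=np.array([-.25,.001]); c,k=np.cos(th),np.sin(th)
    d=np.array([h[0]*c+h[1]*k, -h[0]*k+h[1]*c])-h   # tray x, z; handle rises
    print(th,"rot x",round(th/np.pi,4),"ty",round(d[0]/.5,4),"tz",round(-d[1]/.5,4))
E
```

```text
3.8333 [0.5094 0.196  0.0519] 0.11532106451178521 58.45239043235779 [-2.4 -1.8  7.1]
0.05 rot x 0.0159 ty 0.0007 tz -0.025
0.1 rot x 0.0318 ty 0.0027 tz -0.0499
0.15 rot x 0.0477 ty 0.0059 tz -0.0747
0.2 rot x 0.0637 ty 0.0104 tz -0.0993
0.25 rot x 0.0796 ty 0.016 tz -0.1236
0.3 rot x 0.0955 ty 0.0229 tz -0.1477
0.35 rot x 0.1114 ty 0.031 tz -0.1713
0.4 rot x 0.1273 ty 0.0402 tz -0.1946
0.42 rot x 0.1337 ty 0.0443 tz -0.2037
```

Holding the bar at 58 N. I'll lift along the arc, turning with the tray.

Call:
arm_command([
  [[0.0064,0,0,0,0.0001,-0.01,0],[0.0127,0,0,0,0.0004,-0.02,0],[0.0191,0,0,0,0.001,-0.03,0],[0.0255,0,0,0,0.0017,-0.04,0],[0.0318,0,0,0,0.0027,-0.05,0],[0.0382,0,0,0,0.0038,-0.06,0],[0.0446,0,0,0,0.0052,-0.07,0],[0.0509,0,0,0,0.0067,-0.08,0],[0.0573,0,0,0,0.0085,-0.09,0],[0.0637,0,0,0,0.0104,-0.0993,0]],
])

```text
clock: 4.67
ee_pos: [0.5141, 0.1978, 0.1008]
tcp_rot: [-0.058, 0.575, 0.812, -0.082]
contact_force: [1.0, 0.2, -2.8]
width: 0.116
finger_force: 58.7
```

```bash
python3 - <<'E'
from h import *
s=sense(); print(s["clock"],s["ee_pos"].round(4),s["width"],s["finger_force"],s["contact_force"].round(1),s["joints"].round(2),"tilt",np.arcsin(rot(s["tcp_rot"]).as_matrix()[2,1]))
# next call: from th0=.2, in the tool axes at that moment
th0=.2;h=np.array([-.25,.001])
P=lambda t:np.array([h[0]*np.cos(t)+h[1]*np.sin(t),-h[0]*np.sin(t)+h[1]*np.cos(t)])
for t in np.arange(.22,.425,.02):
    d=P(t)-P(th0); y=np.array([np.cos(th0),-np.sin(th0)]); z=-np.array([np.sin(th0),np.cos(th0)])
    print(round(t,2),round((t-th0)/np.pi,4),round(d@y/.5,4),round(d@z/.5,4))
E
```

```text
4.6667 [0.5141 0.1978 0.1008] 0.11566476969286432 58.72521221637726 [ 1.   0.2 -2.8] [ 0.05  0.56 -0.66  1.53  0.29  1.36 -0.31] tilt -0.20061202659237906
0.22 0.0064 0.0001 -0.01
0.24 0.0127 0.0005 -0.02
0.26 0.0191 0.001 -0.03
0.28 0.0255 0.0018 -0.04
0.3 0.0318 0.0027 -0.0499
0.32 0.0382 0.0038 -0.0598
0.34 0.0446 0.0052 -0.0698
0.36 0.0509 0.0067 -0.0796
0.38 0.0573 0.0084 -0.0895
0.4 0.0637 0.0104 -0.0993
0.42 0.07 0.0125 -0.1091
```

Forces are small and the tilt is 0.20. I'll continue to 0.42 rad (24°) and hold.

Call:
arm_command([
  [[0.0064,0,0,0,0.0001,-0.01,0],[0.0127,0,0,0,0.0005,-0.02,0],[0.0191,0,0,0,0.001,-0.03,0],[0.0255,0,0,0,0.0018,-0.04,0],[0.0318,0,0,0,0.0027,-0.05,0],[0.0382,0,0,0,0.0038,-0.06,0],[0.0446,0,0,0,0.0052,-0.07,0],[0.0509,0,0,0,0.0067,-0.08,0],[0.0573,0,0,0,0.0084,-0.0895,0],[0.07,0,0,0,0.0125,-0.109,0]],
])

```text
clock: 5.5
ee_pos: [0.5298, 0.2034, 0.1526]
tcp_rot: [-0.121, 0.565, 0.798, -0.17]
contact_force: [3.6, 3.1, -4.6]
width: 0.116
finger_force: 59.3
```

Call:
arm_command([
  [[0,0,0,0,0,0,0],[0,0,0,0,0,0,0],[0,0,0,0,0,0,0],[0,0,0,0,0,0,0],[0,0,0,0,0,0,0],[0,0,0,0,0,0,0],[0,0,0,0,0,0,0],[0,0,0,0,0,0,0],[0,0,0,0,0,0,0],[0,0,0,0,0,0,0]],
])

```text
clock: 6.33
ee_pos: [0.5299, 0.2035, 0.1528]
tcp_rot: [-0.121, 0.566, 0.798, -0.17]
contact_force: [-0.0, 1.9, -2.7]
width: 0.117
finger_force: 60.2
```

```bash
python3 - <<'E'
from h import *
s=sense(); print(s["clock"],s["ee_pos"].round(4),s["width"],s["finger_force"],s["contact_force"].round(1),"tilt",np.arcsin(rot(s["tcp_rot"]).as_matrix()[2,1]))
a=get_image('side')[170:400,170:420,::-1]; b=get_image('top')[150:310,160:330,::-1]
cv2.imwrite('pics/up.png',np.hstack([cv2.resize(a,(400,368)),cv2.resize(b,(391,368))]))
th0=.42;h=np.array([-.25,.001])
P=lambda t:np.array([h[0]*np.cos(t)+h[1]*np.sin(t),-h[0]*np.sin(t)+h[1]*np.cos(t)])
for th0,r in ((.42,np.arange(.40,.2,-.02)),(.22,np.arange(.2,.0,-.02))):
  for t in r:
    d=P(t)-P(th0); y=np.array([np.cos(th0),-np.sin(th0)]); z=-np.array([np.sin(th0),np.cos(th0)])
    print(round(t,2),round((t-th0)/np.pi,4),round(d@y/.5,4),round(d@z/.5,4))
E
```

```text
6.3333 [0.5299 0.2035 0.1528] 0.11718605680809527 60.18842875957489 [-0.   1.9 -2.7] tilt -0.4197098568690656
0.4 -0.0064 0.0001 0.01
0.38 -0.0127 0.0003 0.02
0.36 -0.0191 0.0008 0.03
0.34 -0.0255 0.0014 0.04
0.32 -0.0318 0.0023 0.0499
0.3 -0.0382 0.0034 0.0599
0.28 -0.0446 0.0046 0.0698
0.26 -0.0509 0.0061 0.0797
0.24 -0.0573 0.0077 0.0895
0.22 -0.0637 0.0096 0.0994
0.2 -0.0064 0.0001 0.01
0.18 -0.0127 0.0003 0.02
0.16 -0.0191 0.0008 0.03
0.14 -0.0255 0.0014 0.04
0.12 -0.0318 0.0023 0.0499
0.1 -0.0382 0.0034 0.0599
0.08 -0.0446 0.0046 0.0698
0.06 -0.0509 0.0061 0.0797
0.04 -0.0573 0.0077 0.0895
0.02 -0.0637 0.0096 0.0994
```

View pics/up.png

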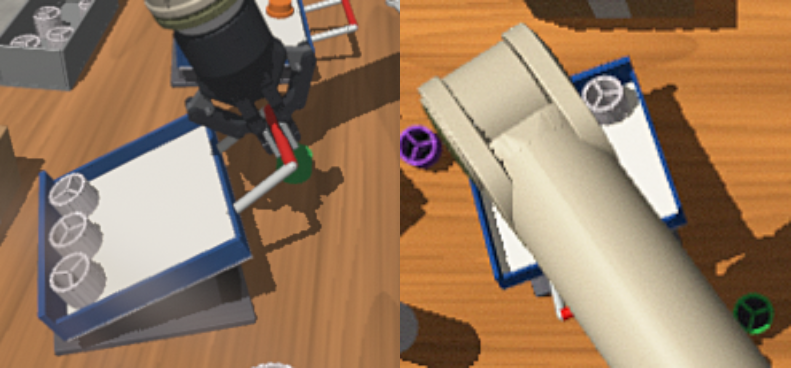

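In the left half, the tray is tilted and all three sleeves stand in a row against the fence, at (72,190), (72,233) and (77,280). The cap tray is untouched. Lowering gently.

Call:
arm_command([
  [[-0.0064,0,0,0,0.0001,0.01,0],[-0.0127,0,0,0,0.0003,0.02,0],[-0.0191,0,0,0,0.0008,0.03,0],[-0.0255,0,0,0,0.0014,0.04,0],[-0.0318,0,0,0,0.0023,0.05,0],[-0.0382,0,0,0,0.0034,0.06,0],[-0.0446,0,0,0,0.0046,0.07,0],[-0.0509,0,0,0,0.0061,0.08,0],[-0.0573,0,0,0,0.0077,0.0895,0],[-0.0637,0,0,0,0.0096,0.0994,0]],
])

```text
clock: 7.27
ee_pos: [0.5151, 0.198, 0.1053]
tcp_rot: [-0.063, 0.575, 0.811, -0.089]
contact_force: [1.1, 1.4, -3.2]
width: 0.118
finger_force: 60.2
```

Call:
arm_command([
  [[-0.0064,0,0,0,0.0001,0.01,0],[-0.0127,0,0,0,0.0003,0.02,0],[-0.0191,0,0,0,0.0008,0.03,0],[-0.0255,0,0,0,0.0014,0.04,0],[-0.0318,0,0,0,0.0023,0.05,0],[-0.0382,0,0,0,0.0034,0.06,0],[-0.0446,0,0,0,0.0046,0.07,0],[-0.0509,0,0,0,0.0061,0.08,0],[-0.0573,0,0,0,0.0077,0.0895,0],[-0.0637,0,0,0,0.0096,0.0994,0]],
])

```text
clock: 8.1
ee_pos: [0.5094, 0.196, 0.0559]
tcp_rot: [-0.005, 0.578, 0.816, -0.007]
contact_force: [1.4, 1.8, -2.6]
width: 0.116
finger_force: 60.2
```

Call:
arm_command([
  [[-0.0032,0,0,0,0,0.005,0],[-0.0064,0,0,0,0.0001,0.01,0],[-0.0064,0,0,0,0.0001,0.01,0],[-0.0064,0,0,0,0.0001,0.01,0]],
])

```text
clock: 8.43
ee_pos: [0.5094, 0.196, 0.0519]
tcp_rot: [0.001, 0.578, 0.816, 0.0]
contact_force: [-2.7, -0.4, 7.5]
width: 0.113
finger_force: 61.2
```

The pose is back to the grasp pose, and the stand now carries the tray. Opening, then going straight up.

Call:
arm_command([
  [[0,0,0,0,0,0,0.3],[0,0,0,0,0,0,0.55],[0,0,0,0,0,0,0.55],[0,0,0,0,0,0,0.55],[0,0,0,0,0,0,0.55],[0,0,0,0,0,0,0.55]],
])

```text
clock: 8.93
ee_pos: [0.5091, 0.1959, 0.0507]
tcp_rot: [0.0, 0.578, 0.816, 0.0]
contact_force: [-0.0, -0.1, 0.3]
width: 0.55
finger_force: 0.0
```

Call:
arm_command([
  [[0,0,0,0,0,-0.03,0.55],[0,0,0,0,0,-0.06,0.55],[0,0,0,0,0,-0.1,0.55],[0,0,0,0,0,-0.15,0.55],[0,0,0,0,0,-0.2,0.55],[0,0,0,-0.1,0,-0.3,0.55],[0,0,0,-0.2,0,-0.3,0.55],[0,0,0,-0.3,0,-0.3,0.55],[0,0,0,-0.35,0,-0.3,0.55],[0,0,0,-0.35,0,-0.3,0.55]],
])

```text
clock: 9.77
ee_pos: [0.5684, 0.0246, 0.2013]
tcp_rot: [0.001, 0.581, 0.814, -0.0]
contact_force: [1.0, -0.6, 0.1]
width: 0.549
finger_force: 0.0
```

```bash
python3 - <<'E'
from h import *
s=sense(); print(s["clock"],s["ee_pos"].round(3),s["contact_force"].round(1))
S=get_image('side');T=get_image('top')
r=bar(S,(325,260,395,335)); print(r, onplane(get_calibration("side"),r[0],.07))
a=S[150:400,150:420,::-1]; b=T[150:310,160:330,::-1]
cv2.imwrite('pics/end.png',np.hstack([cv2.resize(a,(400,370)),cv2.resize(b,(393,370))]))
E
```

```text
9.7667 [0.568 0.025 0.201] [ 1.  -0.6  0.1]
((359.4408264160156, 298.6419677734375), (40.14190673828125, 6.962281227111816), 67.61986541748047) [0.50820955 0.20004592 0.07      ]
```

View pics/end.png

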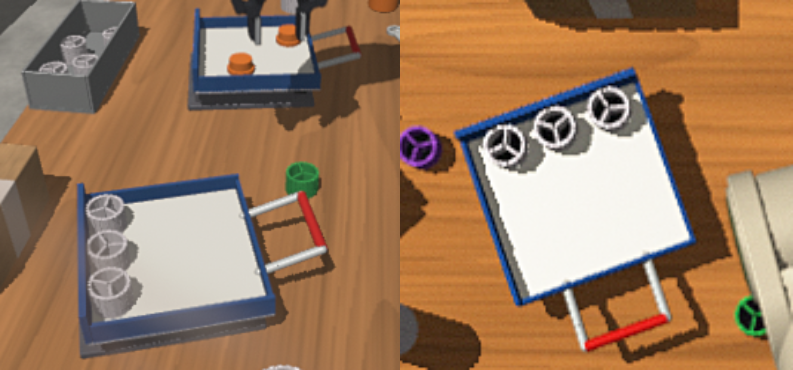

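The tray is level, with the bar at the same pixel as at the start. The three sleeves stand in a row at the fence (top view: (504,147), (555,127), (608,107)), and the cap tray is level. Handing in.

```bash
python3 -c "
from station import *
print(sign_off())"
```

```text
the job is handed in; nothing more can be done
None
```

The job is handed in at about 10 s: the last pictures show all three sleeves upright in a row against the tall fence, the sleeve tray level and let go, and the cap tray level; the sign-off gave no verdict.

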